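# Clamp a paint jar in the bench shaker and set its speed

### The job

Get the paint jar ready for shaking: stand the yellow-lidded jar upright on the bench shaker's platform, between the V-shaped jaw at the back and the sliding jaw, and let go of it. Push the sliding jaw along its rods until it holds the jar snugly in the V, then swing the red-knobbed clamping lever all the way over, and last of all slide the speed slider down from where it was left until its white line stands in the green band. Leave the other things on the bench where they are.

Things in the scene. Friction and masses are not known exactly. Their poses are not given: they have to be found in the camera images.
- jar_mid (a point): Centre of the glass paint jar with a yellow lid (loose, about 0.2 kg; round, body 61 mm in diameter up to 68 mm, lid 57 mm wide, 78 mm high in all); the point lies on its axis, 39 mm above its underside. z of the point is the jar's own upward axis. It starts standing on the bench.
- tin_shaker: Grey bench shaker, fixed, 250 x 204 mm; its frame: x front to back, y left, z up, origin under its centre on the bench. All points on it turn with it. Black control deck in front (x -121 to -57 mm, top z = 56 mm), aluminium platform behind (x -48 to 120 mm, 156 mm wide, top z = 76 mm), guide rods along x at y = +-58 mm (10 mm thick, top 15 mm above the platform; end blocks 18 mm).
- jaw_seat (a point): Where jar_mid is when the jar stands seated in the fixed V jaw (axes as the shaker's; 65 mm behind its centre, 39 mm above the platform). The V stands 42 mm high, opens to the front, apex 35 mm behind this point, faces at 60 degrees to x; its wings reach forward to 12 mm behind this point at y = +-40 mm. It centres a jar pushed into it.
- jaw (a joint): Travel of the sliding jaw along the rods, m: 0 at the front end (away from the V), growing towards the V to 0.060; starts 0 to 0.012, reads about 0.041 when the jar is held. Aluminium crossbar 138 mm wide, 22 mm thick, top 34 mm above the platform. About 4 N of friction; stays where it is left.
- jaw_grip (a point): Middle of the front face of the black ribbed push grip on the sliding jaw (axes as the shaker's); push it towards the shaker's +x. The grip is 44 mm wide (y), 18 mm thick, reaches from 4 to 50 mm above the platform and stands left of the middle; the point is 34 mm above the platform.
- pad_face (a point): Middle (in y) of the flat rubber face of the sliding jaw that meets the jar (axes as the shaker's), 64 mm wide, 5 to 39 mm above the platform, the point at the top. With the jar held in the V it is 30.5 mm in front of jaw_seat. The lever drives it 3 mm out of the jaw; if it touches the jar, the jaw slips back 3 mm towards the front instead and keeps pressing on the jar.
- lever (a joint): Clamping lever on the right end of the sliding jaw, rad: 0 points to the shaker's front (-x), grows as it swings clockwise seen from above, over to the left, up to the stop at 1.45 (then lying along the crossbar, pointing left); starts 0 to 0.12. About 0.06 N m of friction; stays where it is left.
- lever_pivot (a point): Point on the vertical axis of the lever, 70 mm above the platform, carried by the sliding jaw (axes as the shaker's).
- lever_knob (a point): Top centre of the red upright knob at the lever's end, 60 mm from the pivot axis; the knob is 15 mm thick and reaches from 40 to 70 mm above the platform, so a fingertip pushed against its side at 45 mm or higher passes over the crossbar (top 34 mm).
- fader (a joint): Speed slider on the control deck, m: 0 at the left (slow) end, growing to the right (-y of the shaker) up to 0.110 (fast); starts 0.070 to 0.108. About 1.5 N of friction; stays where it is left. The white line on it stands in the middle of the green band at 0.035; the band runs from 0.026 to 0.044.
- fader_top (a point): Top centre of the grey slider cap with a white line across it (axes as the shaker's): 24 mm (x) by 15 mm (y), from 6 to 28 mm above the deck.
- speed_mark (a point): Where fader_top is when the white line stands in the middle of the green band beside the track (18 mm long; white lies left of it, yellow and red right of it).
- dropper_0: Bystander: toner bottle with a white nozzle, 47 mm in diameter, 147 mm high, origin at the centre of its underside.
- dropper_1: Bystander: another such toner bottle.
- bottle_clear: Bystander: grey dosing bottle with a black push knob, 73 mm in diameter, 118 mm high, origin at the centre of its underside.
- mouse: Bystander: computer mouse, 110 x 62 x 37 mm.
- spatula: Bystander: flat steel spatula with a wooden handle lying to the left of the shaker, 236 mm long.
Not all that is in view belongs to the job. Of the things like the part that bears jar_mid, leave any that is blue or orange; of the rest the smaller one is meant.

How it is judged:
By the outcome, as a careful person would: the job done as asked, in the order asked, and still so for the second after the job is handed in, with the robot touching nothing.
It also fails if it takes over 61 s, if anything falls off the work surface, if the arm or the gripper's body presses on something with over 40 N, if the wrist force passes 120 N, or if a joint passes its speed limit or range.

### The arm

A 6-joint arm with a two-finger parallel gripper is mounted at the origin on a cart in front of the work surface, level with it; the furniture and walls round the work are solid. World frame = base frame: x ahead of the robot, y to its left, z up, the work surface at z = 0. Lengths are in m, angles in degrees, forces in N, time in s.
With the tool pointing down it reaches from about 0.35 to 0.925 m from the base axis. Payload 6.4 kg.
Tool frame: the origin (TCP) lies midway between the tips of the shut fingers; the grasp point (between the pads) lies 19 mm behind it (bot.tcp_to_grasp is the z of the grasp point in the tool frame, in m); z points along the fingers, x is the direction in which the jaws open and shut, and the axes are right-handed (so a half turn about z gives the same grasp; the last joint's range is limited). The gripper opens to 94 mm and grips with 3 to 60 N. Pads are 16 mm wide; open, the fingers measure 119 mm over their backs; the gripper's body (75 mm by 177 mm) begins 78 mm behind the grasp point.
Start: joints at [-78.043, 14.043, 89.255, -0, 76.702, -9.975], TCP at [0.243, -0.603, 0.205] pointing down, gripper open.
Joint ranges: [-179.41, 179.41], [-58.25, 129.5], [7.25, 145.43], [-54.29, 234.29], [11.92, 165.04], [-157.13, 157.13]. Speed limits (degrees/s): [147.25, 147.25, 180, 180, 180, 180].

### API

Orientations are given as [roll, pitch, yaw] about the fixed x, y, z axes, in that order (R = Rz(yaw) Ry(pitch) Rx(roll)).
In Python, from plant import monitor, camera, camera_model, order, bot gives the robot as it stands.
- The arm moves only by the tool jog_arm, never from a script. Its argument "targets" is a list of rows, each a list of 3 entries, a list of its own where there are three numbers: the shift along the tool's x, y, z in cm, then the turn about the tool's z in rad, then the gripper command: -1 is shut, 1 is fully open, values between are in proportion. A call has exactly 8 rows; each row shifts and turns the commanded pose from where the row before left it, along the tool's axes as they then stand; what a row does not reach is not made up. A row lasts 1/8 s, in which the tool goes at most 62.5 mm and 10.7 degrees, less where a joint would pass 70% of its speed; a pose out of reach is approached as far as the arm can. A call with a gripper value outside its range is refused whole. The fingers move at their own pace and stop on an object; "force" is the grip in N (left out, the last holds). Time passes only in rows, so rows that do not move let the fingers close, or fill a call up. It gives the time, the measured TCP pose, the force and the opening at its end, in the units of the state.
- monitor.get_obs(): the state, without advancing time (a new reading comes with each control period).
- camera(name): name is "scene" or "top" or "wrist"; returns the picture (480x640x3 uint8, red, green, blue); there is no depth.
- camera_model(name): a dict with "mtx" (3x3 intrinsics, pixels), "world_from_camera" (4x4, takes a point from camera to world coordinates); the wrist camera has in their place "mount" (4x4, takes a point from camera to tool coordinates, whose origin is the TCP and whose axes are the tool frame's). Camera axes: x right, y down, z forward; pixel columns grow to the right and rows downward; lengths in m; the calibration is good to about 2 mm. The wrist camera is an equidistant fisheye: a pixel r from the principal point sees the ray r / f radians off the axis. A picture is of the moment at which its call begins: read the wrist's pose just before it. camera_model takes no time and is no camera call.
- order.job_done(): hands the job in, once; it reports no verdict.
The state is a dict: "clock": time; "qpos": joint angles; "dq": joint speeds; "joint_torque": joint torques, N m; "position": TCP position; "eef_rot": TCP orientation; "ft_force": force on the tool from outside, world axes, zero at the start; "wrist_torque": the same for the moment, N m; "grip_width": finger opening in m.
Only numpy, scipy, OpenCV 4.12 (cv2) and the standard library are available. Lean on these libraries where they do the work, as an engineer would, in place of code of your own. Each camera call takes 0.05 s, during which the arm holds its last target.

## Working session

There is one attempt and no reset: what is moved stays moved. The work goes in short steps, Python scripts to look and compute and a tool call to move; the robot and the scene stay as the last step left them, time stands still between calls to the robot, and variables do not carry over. Pictures are saved under pics/ and viewed, and the job is handed in when it is done.

Besides the shell and the picture viewer there is one more tool, called after ">>>" in YAML: its name, and indented under it one key for each argument. jog_arm: Moves the arm, as the interface text tells. Its arguments: {"type":"object","properties":{"targets":{"type":"array","items":{"type":"array"}},"force":{"type":"number"}},"required":["targets"]}

```bash
ls; mkdir -p pics; python3 - <<'E'
from plant import monitor, camera, camera_model, order, bot
import cv2
for n in("scene","top","wrist"):
    o=monitor.get_obs(); im=camera(n); cv2.imwrite(f"pics/{n}0.png",im[:,:,::-1]); print(n,camera_model(n))
print(monitor.get_obs()); print(bot.tcp_to_grasp)
E
```

```text
pics
scene {'mtx': array([[490.61944908,   0.        , 323.08949271],
       [  0.        , 490.61944908, 236.3618489 ],
       [  0.        ,   0.        ,   1.        ]]), 'world_from_camera': array([[ 0.99586621,  0.03434947, -0.08408684,  0.68391603],
       [ 0.08959881, -0.52352352,  0.84728695, -1.08070582],
       [-0.01491758, -0.85131853, -0.52443706,  0.75248892],
       [ 0.        ,  0.        ,  0.        ,  1.        ]])}
top {'mtx': array([[458.7670787 ,   0.        , 319.06238235],
       [  0.        , 458.7670787 , 242.04994425],
       [  0.        ,   0.        ,   1.        ]]), 'world_from_camera': array([[-0.00323655, -0.98796362,  0.15465254,  0.38929642],
       [-0.99997314,  0.00218058, -0.00699719, -0.02411775],
       [ 0.00657574, -0.15467104, -0.98794414,  1.3356989 ],
       [ 0.        ,  0.        ,  0.        ,  1.        ]])}
wrist {'mtx': array([[371.64829954,   0.        , 318.00976638],
       [  0.        , 371.64829954, 245.97702637],
       [  0.        ,   0.        ,   1.        ]]), 'mount': array([[ 9.99999991e-01,  7.22879760e-05,  1.14
[... 268 characters left out ...]
        1.00000000e+00]])}
{'clock': 0.15, 'qpos': array([-7.80437770e+01,  1.40754548e+01,  8.93078531e+01, -1.18396745e-04,
        7.67006200e+01, -9.97434871e+00]), 'dq': array([ 0.04997962, -0.13633301, -0.10801187, -0.0436039 , -0.05299792,
        0.07377248]), 'joint_torque': array([-2.66001740e-05, -4.16267073e+01, -3.14983392e+01,  6.84885238e-02,
        3.16279312e-02, -9.57667635e-05]), 'position': array([ 0.24268288, -0.60251084,  0.20460211]), 'eef_rot': array([-1.79985576e+02,  8.26793811e-02, -6.80693906e+01]), 'ft_force': array([-0.44885694, -0.4602022 , -0.02475919]), 'wrist_torque': array([ 0.0366529 , -0.01487616,  0.00691944]), 'grip_width': 0.09425062056995072}
-0.0188
```

View pics/scene0.png

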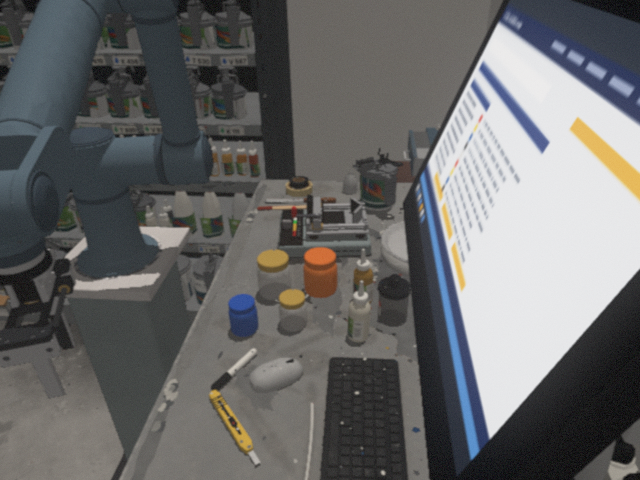

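View pics/top0.png

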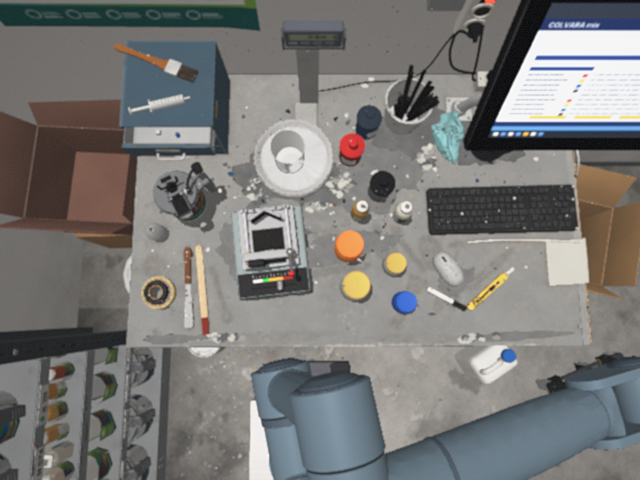

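View pics/wrist0.png

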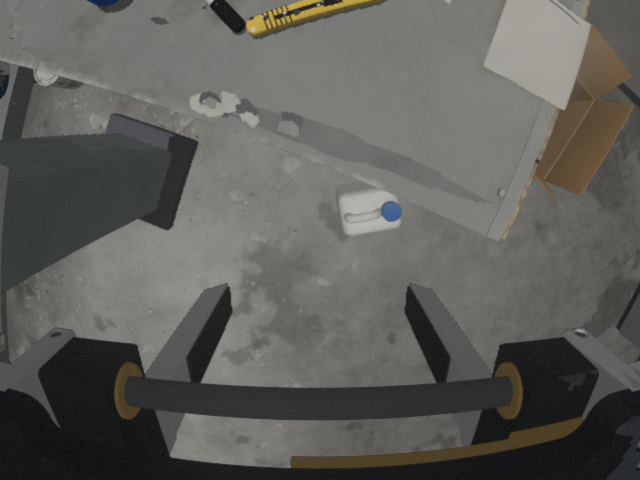

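The top view shows the small yellow-lidded jar at (395,264), the larger one at (356,286), and the shaker around (270,250). Next I zoom in and measure.

```bash
cat > h.py <<'E'
import numpy as np, cv2
from plant import monitor, camera, camera_model, order, bot
from scipy.spatial.transform import Rotation as R
def ray(name,uv,obs=None):
    m=camera_model(name);K=m['mtx'];u,v=uv
    if name=='wrist':
        T=np.eye(4);T[:3,:3]=R.from_euler('xyz',obs['eef_rot'],degrees=True).as_matrix();T[:3,3]=obs['position'];T=T@m['mount']
        d=np.array([(u-K[0,2])/K[0,0],(v-K[1,2])/K[1,1]]);th=np.hypot(*d)
        c=np.array([*(d/max(th,1e-9)*np.sin(th)),np.cos(th)])
    else:
        T=m['world_from_camera'];c=np.linalg.inv(K)@[u,v,1]
    return T[:3,3],T[:3,:3]@c/np.linalg.norm(c)
def onz(name,uv,z,obs=None):
    o,d=ray(name,uv,obs);return o+d*(z-o[2])/d[2]
def proj(name,p,obs=None):
    m=camera_model(name);K=m['mtx']
    if name=='wrist':
        T=np.eye(4);T[:3,:3]=R.from_euler('xyz',obs['eef_rot'],degrees=True).as_matrix();T[:3,3]=obs['position'];T=T@m['mount']
    else:T=m['world_from_camera']
    c=np.linalg.inv(T)@[*p,1];
    if name=='wrist':
        r=np.hypot(c[0],c[1]);th=np.arctan2(r,c[2]);return np.array([K[0,2]+K[0,0]*th*c[0]/r,K[1,2]+K[1,1]*th*c[1]/r])
    return (K@(c[:3]/c[2]))[:2]
def tri(rays):
    A=0;b=0
    for o,d in rays:
        P=np.eye(3)-np.outer(d,d);A=A+P;b=b+P@o
    x=np.linalg.solve(A,b);return x,[np.linalg.norm((np.eye(3)-np.outer(d,d))@(x-o)) for o,d in rays]
def toshift(p,yaw,obs=None):
    "tool-frame shift (cm) to bring TCP (pointing down) to p, and present pose"
    obs=obs or monitor.get_obs();Rm=R.from_euler('xyz',obs['eef_rot'],degrees=True).as_matrix()
    return Rm.T@(np.array(p)-obs['position'])*100
E
python3 - <<'E'
import cv2
a=cv2.imread('pics/top0.png')[190:320,220:420];cv2.imwrite('pics/topz.png',cv2.resize(a,None,fx=4,fy=4,interpolation=cv2.INTER_CUBIC))
a=cv2.imread('pics/scene0.png')[180:350,220:420];cv2.imwrite('pics/scz.png',cv2.resize(a,None,fx=3.5,fy=3.5,interpolation=cv2.INTER_CUBIC))
E
```

```text
(no output)
```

View pics/topz.png

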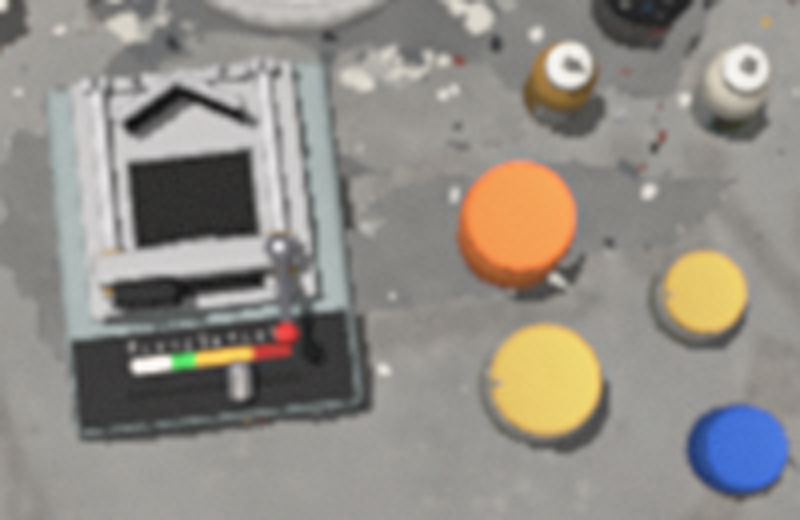

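View pics/scz.png

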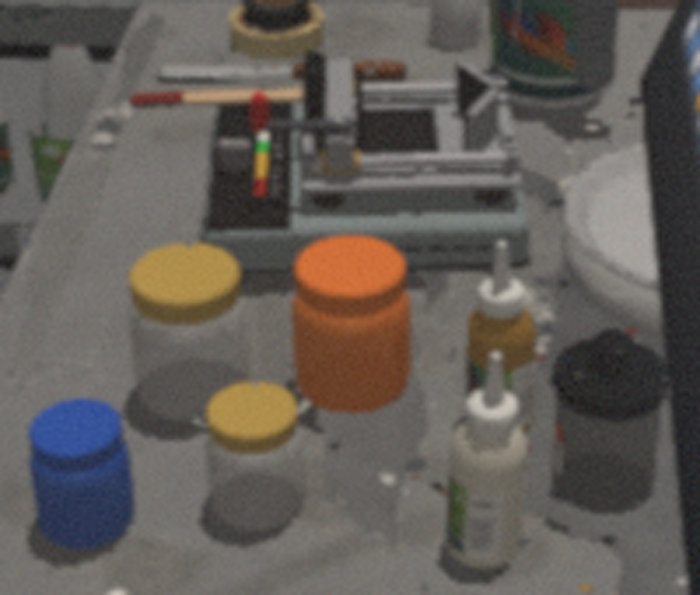

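Here the shaker is turned roughly +6° and its lever is near 0. The small jar stands right of the shaker. Now the lid by mask in both views, plus rough shaker points.

```bash
python3 - <<'E'
from h import *
for n in('top','scene'):
    im=cv2.imread(f'pics/{n}0.png');h=cv2.cvtColor(im,cv2.COLOR_BGR2HSV)
    m=cv2.inRange(h,(18,90,90),(30,255,255));k,l,s,c=cv2.connectedComponentsWithStats(m)
    for i in range(1,k):
        if s[i,4]>100:
            print(n,s[i],c[i]);
            if n=='top': print(onz(n,c[i],.078),onz(n,c[i],.075), s[i,2]/458*1.27)
def z(u,v): return (220+u/4,190+v/4)
for nm,p,h in [('deckFL',(80,437),.056),('deckFR',(362,405),.056),('fader',(240,372),.084),('greenmid',(184,361),.056),('knob',(286,330),.146),('pivot',(285,247),.146),('Vapex',(179,86),.118)]:
    print(nm,onz('top',(p[0]/4+220-.4,p[1]/4+190-.4),h).round(4))
E
```

```text
top [386 253  21  20 343] [395.78717201 262.60058309]
[ 0.52832676 -0.24450111  0.078     ] [ 0.52865839 -0.24502679  0.075     ] 0.05823144104803494
top [343 271  28  28 615] [356.2195122  284.57723577]
[ 0.46815086 -0.13433371  0.078     ] [ 0.46833895 -0.1345966   0.075     ] 0.07764192139737991
top [466 273  42  37 380] [487.09473684 290.96052632]
[ 0.44971617 -0.4923216   0.078     ] [ 0.44986029 -0.49343841  0.075     ] 0.11646288209606988
top [145 277  29  31 145] [162.88275862 292.32413793]
[0.44859898 0.39256167 0.078     ] [0.44874044 0.39355558 0.075     ] 0.08041484716157205
scene [ 570  118   70   82 1547] [608.10084034 156.645766  ]
scene [442 204  10  35 137] [446.6350365  220.96350365]
scene [452 244  13  46 219] [457.90410959 266.91780822]
scene [257 249  32  23 581] [272.49569707 260.14629948]
scene [279 289  26  20 426] [291.5258216 298.342723 ]
scene [209 389  44  65 803] [231.24408468 421.9377335 ]
deckFL [0.431  0.1872 0.056 ]
deckFR [ 0.4525 -0.0078  0.056 ]
fader [0.4737 0.0748 0.084 ]
greenmid [0.4834 0.1161 0.056 ]
knob [0.4967 0.0403 0.146 ]
pivot [0.5511 0.0413 0.146 ]
Vapex [0.6652 0.1154 0.118 ]
```

Small jar at about (0.528, -0.245), lid width 58 mm measured against 57 mm given. The shaker centre is about (0.5645, 0.1035) with yaw about 6.3°. The next move turns the tool to the shaker's axes and goes towards the jar.

>>> jog_arm:
  targets:
    - [[0,0,0],0.137,1]
    - [[0,0,0],0.136,1]
    - [[-4.4,-4.4,0],0,1]
    - [[-4.4,-4.4,0],0,1]
    - [[-4.4,-4.4,0],0,1]
    - [[-4.4,-4.4,0],0,1]
    - [[-4.4,-4.4,0],0,1]
    - [[-4.4,-4.3,0],0,1]

```text
clock: 1.15
position: [0.4762, -0.3099, 0.2053]
eef_rot: [180.0, 0.0, -83.7]
ft_force: [0.6, -0.2, 0.2]
grip_width: 0.0937
```

>>> jog_arm:
  targets:
    - [[-3,-3,0],0,1]
    - [[-2.9,-2.9,0],0,1]
    - [[0,0,0],0,1]
    - [[0,0,0],0,1]
    - [[0,0,0],0,1]
    - [[0,0,0],0,1]
    - [[0,0,0],0,1]
    - [[0,0,0],0,1]

```text
clock: 2.15
position: [0.5273, -0.2469, 0.2055]
eef_rot: [180.0, 0.0, -83.7]
ft_force: [-0.4, 0.3, -0.8]
grip_width: 0.0939
```

```bash
python3 - <<'E'
from h import *
o=monitor.get_obs();im=camera('wrist')[:,:,::-1];cv2.imwrite('pics/w1.png',im)
np.save('o1.npy',o,allow_pickle=True)
print(o['position'],o['eef_rot'])
h=cv2.cvtColor(np.ascontiguousarray(im),cv2.COLOR_BGR2HSV)
m=cv2.inRange(h,(18,90,90),(30,255,255));k,l,s,c=cv2.connectedComponentsWithStats(m)
for i in range(1,k):
    if s[i,4]>300:print(s[i],c[i],onz('wrist',c[i],.078,o),onz('wrist',c[i],.073,o))
E
```

```text
[ 0.52730673 -0.24686152  0.20546504] [ 1.79998909e+02  2.57276524e-03 -8.37347274e+01]
[197  23  54  55 874] [230.54004577  55.5778032 ] [ 0.67464949 -0.15811478  0.078     ] [ 0.67570413 -0.15681616  0.073     ]
[ 285  203   66   65 3299] [317.51773265 235.50318278] [ 0.52849853 -0.24655833  0.078     ] [ 0.52717787 -0.24669713  0.073     ]
[ 145  253   78   78 3586] [178.18990519 286.48549916] [ 0.46528648 -0.12137714  0.078     ] [ 0.46293848 -0.11948145  0.073     ]
[ 475  268   99   74 1615] [524.33498452 304.24705882] [ 0.48032434 -0.46558434  0.078     ] [ 0.47822075 -0.46928283  0.073     ]
[499 363  24  55 581] [513.38209983 388.62478485] [ 0.37181258 -0.49320193  0.078     ] [ 0.36794541 -0.49734927  0.073     ]
[ 291  447  178   21 1321] [368.65404996 459.36260409] [ 0.25744044 -0.33861589  0.078     ] [ 0.25171445 -0.34025084  0.073     ]
```

View pics/w1.png

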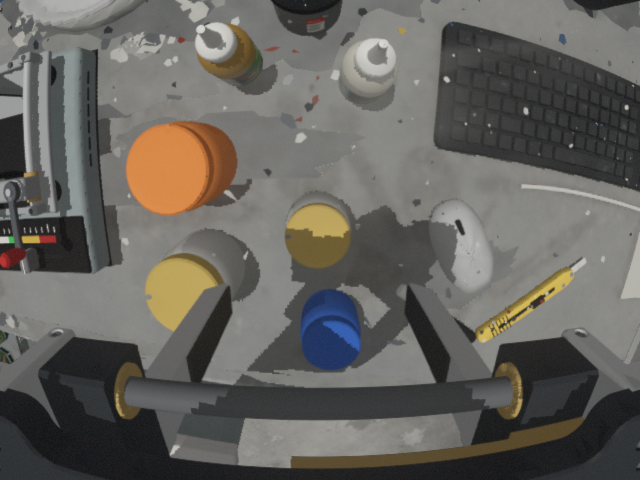

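The lid is centred at (318,236), which is (0.5285, -0.2466), directly under the TCP, and the neighbours are clear of the fingers. Now down to grip the body just above 45 mm.

>>> jog_arm:
  targets:
    - [[0,-0.1,4],0,1]
    - [[0,0,5],0,1]
    - [[0,0,4],0,1]
    - [[0,0,3],0,1]
    - [[0,0,0],0,1]
    - [[0,0,0],0,-1]
    - [[0,0,0],0,-1]
    - [[0,0,0],0,-1]
  force: 18

```text
clock: 3.2
position: [0.5292, -0.247, 0.0468]
eef_rot: [-179.9, -0.1, -83.7]
ft_force: [0.6, 0.7, 0.8]
grip_width: 0.0676
```

>>> jog_arm:
  targets:
    - [[0,0,0],0,-1]
    - [[0,0,0],0,-1]
    - [[0,0,-1],0,-1]
    - [[0,0,-4],0,-1]
    - [[0,0,-6],0,-1]
    - [[0,0,-6],0,-1]
    - [[0,0,-5],0,-1]
    - [[0,0,-3],0,-1]

```text
clock: 4.2
position: [0.5287, -0.2469, 0.2986]
eef_rot: [-179.9, -0.2, -83.7]
ft_force: [0.1, 0.1, -3.5]
grip_width: 0.0601
```

Jar held at width 60 mm. Next I move beside the shaker to measure it from the wrist camera.

>>> jog_arm:
  targets:
    - [[-3,0,0],0,-1]
    - [[-5,0,0],0,-1]
    - [[-5,0,0],0,-1]
    - [[-5,-0.4,0],0,-1]
    - [[-3,-1,0],0,-1]
    - [[0,0,0],0,-1]
    - [[0,0,0],0,-1]
    - [[0,0,0],0,-1]

```text
clock: 5.2
position: [0.5192, -0.0372, 0.2952]
eef_rot: [180.0, -0.0, -83.8]
ft_force: [0.2, -0.3, -2.9]
grip_width: 0.06
```

```bash
python3 - <<'E'
from h import *
o=monitor.get_obs();im=camera('wrist')[:,:,::-1];cv2.imwrite('pics/w2.png',im)
np.save('o2.npy',o,allow_pickle=True)
print(o['position'],o['eef_rot'])
im=im[60:400,30:330];cv2.imwrite('pics/w2z.png',cv2.resize(im,None,fx=1.75,fy=1.75,interpolation=cv2.INTER_CUBIC))
E
```

```text
[ 0.51919648 -0.03724268  0.29523356] [ 1.79970942e+02 -6.04938952e-03 -8.37927674e+01]
```

View pics/w2.png

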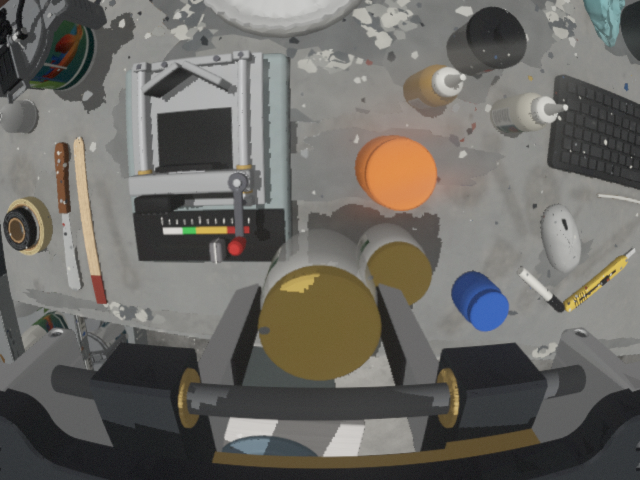

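View pics/w2z.png

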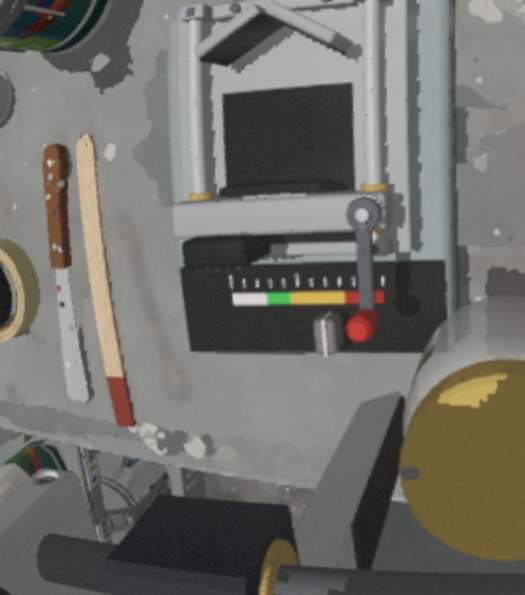

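```bash
python3 - <<'E'
import cv2
a=cv2.imread('pics/w2.png')[45:275,115:300];cv2.imwrite('pics/w2y.png',cv2.resize(a,None,fx=2.6,fy=2.6,interpolation=cv2.INTER_CUBIC))
cv2.imwrite('pics/w2x.png',cv2.resize(a[110:],None,fx=4,fy=4,interpolation=cv2.INTER_CUBIC))
E
```

```text
(no output)
```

View pics/w2y.png

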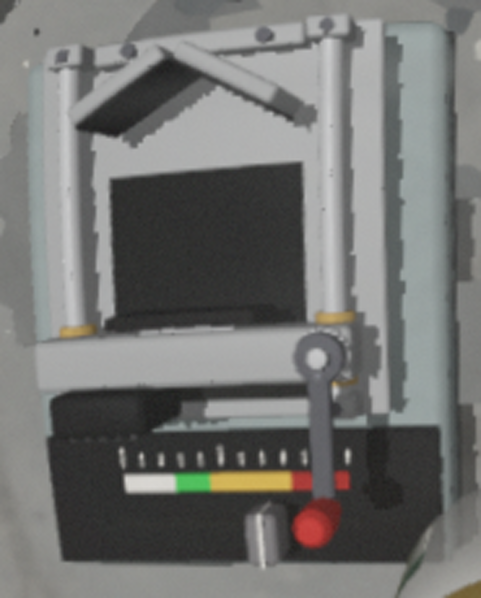

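View pics/w2x.png

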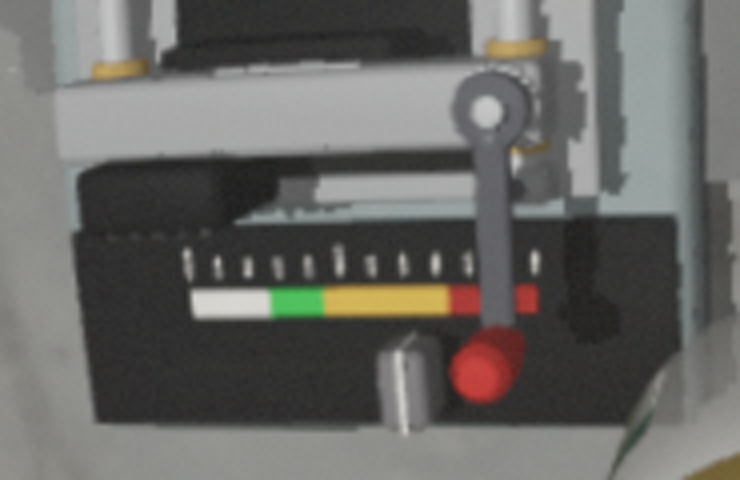

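```bash
python3 - <<'E'
from h import *
o=np.load('o2.npy',allow_pickle=True).item()
Y=lambda x,y:(115+x/2.6-.3,45+y/2.6-.3); X=lambda x,y:(115+x/4-.4,155+y/4-.4)
P={}
for n,p,z,l in [('deckBL',Y(48,438),.056,(-57,None)),('deckBR',Y(440,428),.056,(-57,None)),('deckFL',Y(65,561),.056,(-121,None)),('deckFR',Y(395,562),.056,(-121,None)),
 ('platBR',Y(382,20),.076,(120,-78)),('platFR',Y(388,412),.076,(-48,-78)),
 ('rodLtop1',Y(70,70),.091,(None,58)),('rodLtop2',Y(77,325),.091,(None,58)),('rodRtop1',Y(332,40),.091,(None,-58)),('rodRtop2',Y(334,312),.091,(None,-58)),
 ('greenL',X(271,302),.056,0),('greenR',X(324,302),.056,0),('white0',X(192,304),.056,0),('redend',X(538,298),.056,0),('fader',X(402,388),.084,0),('knob',X(479,373),.146,0),('pivot',X(488,110),.146,0),
 ('barL',Y(36,340),.110,0),('barLf',Y(38,392),.110,0),('barR',Y(310,327),.110,0),('gripFL',X(80,225),.110,0),('gripBL',X(92,165),.126,0),('gripBR',X(277,163),.126,0)]:
    w=onz('wrist',p,z,o);P[n]=(w,l)
a=[];
d=P['rodLtop1'][0]-P['rodLtop2'][0];e=P['rodRtop1'][0]-P['rodRtop2'][0];f=P['platBR'][0]-P['platFR'][0];g=P['deckBL'][0]-P['deckBR'][0];h=P['deckFL'][0]-P['deckFR'][0];k=P['white0'][0]-P['redend'][0]
for v in(d,e,f):print(np.degrees(np.arctan2(v[1],v[0])),np.linalg.norm(v))
for v in(g,h,k):print(np.degrees(np.arctan2(-v[0],v[1])),np.linalg.norm(v))
from scipy.optimize import least_squares
def loc(w,s):
    c,t=np.cos(s[2]),np.sin(s[2]);q=w[:2]-s[:2];return np.array([c*q[0]+t*q[1],-t*q[0]+c*q[1]])
def res(s):
    r=[]
    for w,l in P.values():
        if l==0: continue
        q=loc(w,s)*1000
        for i in(0,1):
            if l[i] is not None:r.append(q[i]-l[i])
    return r
s=least_squares(res,[.5645,.1035,.11],x_scale=[.01,.01,.01],loss='soft_l1').x
print(s[:2],np.degrees(s[2]),np.round(res(s),1))
for n,(w,l) in P.items():print(n,w.round(4),(loc(w,s)*1000).round(1))
E
```

```text
6.362295790920149 0.11068325871513619
6.085400578018383 0.11101216370548159
6.445030174708861 0.16569832671705242
6.541912260751041 0.19230861472209554
6.526065603205453 0.16896110802190956
6.662464650098802 0.1109780486212894
[0.56411143 0.1040023 ] 6.353635443507217 [-1.2 -0.5  0.4  0.9 -0.9  1.8  1.4  1.5 -1.2 -1.2 -0.4  0.2]
deckBL [0.4957 0.1928 0.056 ] [-58.2  95.8]
deckBR [0.5176 0.0017 0.056 ] [-57.5 -96.5]
deckFL [0.4338 0.1851 0.056 ] [-120.6   95. ]
deckFR [0.453  0.0172 0.056 ] [-120.1  -73.9]
platBR [0.6909 0.0415 0.076 ] [119.1 -76.2]
platFR [0.5263 0.0229 0.076 ] [-46.6 -76.5]
rodLtop1 [0.6653 0.1725 0.091 ] [108.2  56.8]
rodLtop2 [0.5553 0.1602 0.091 ] [-2.5 56.8]
rodRtop1 [0.6782 0.058  0.091 ] [108.3 -58.4]
rodRtop2 [0.5678 0.0462 0.091 ] [ -2.7 -57.8]
greenL [0.4803 0.1243 0.056 ] [-81.   29.4]
greenR [0.482  0.1069 0.056 ] [-81.3  12. ]
white0 [0.4771 0.151  0.056 ] [-81.3  56.3]
redend [0.4899 0.0407 0.056 ] [-80.7 -54.7]
fader [0.4672 0.074  0.084 ] [-99.7 -19. ]
knob [0.4943 0.039  0.146 ] [-76.6 -56.9]
pivot [0.5564 0.0404 0.146 ] [-14.7 -62.4]
barL [0.5505 0.1704 0.11  ] [-6.2 67.5]
barLf [0.5287 0.1691 0.11  ] [-28.   68.6]
barR [0.563  0.0515 0.11  ] [ -6.9 -52.1]
gripFL [0.5121 0.1624 0.11  ] [-45.2  63.8]
gripBL [0.5321 0.1504 0.126 ] [-26.7  49.6]
gripBR [0.5364 0.098  0.126 ] [-28.2  -2.9]
```

The fit agrees within 2 mm: shaker centre (0.5641, 0.1040), yaw 6.35°, green band 17.4 mm (given 18), scale 111 mm (given 110), lever length 62 mm (given 60). Lever about 0.09 rad, fader about 0.074. Next the jar goes over the platform to local x = 58 mm, 7 mm in front of the seat.

>>> jog_arm:
  targets:
    - [[-2,-2,0],0,-1]
    - [[-4,-4,0],0,-1]
    - [[-4.5,-3.5,0],0,-1]
    - [[-3.1,-2.3,0],0,-1]
    - [[0,0,3],0,-1]
    - [[0,0,5],0,-1]
    - [[0,0,4],0,-1]
    - [[0,0,2],0,-1]

```text
clock: 6.25
position: [0.6204, 0.1111, 0.1524]
eef_rot: [179.7, 0.0, -83.8]
ft_force: [-0.3, -0.6, -2.6]
grip_width: 0.0598
```

```bash
python3 - <<'E'
from h import *
im=camera('scene')[:,:,::-1][150:300,240:440];cv2.imwrite('pics/s3.png',cv2.resize(im,None,fx=4,fy=4,interpolation=cv2.INTER_CUBIC))
o=monitor.get_obs();print(o['position'],o['eef_rot'],toshift((.6217,.1104,.122),0,o))
E
```

```text
[0.61968242 0.1111272  0.1507615 ] [ 1.79626682e+02  3.57387316e-02 -8.37664560e+01] [ 0.09599155 -0.2114048   2.87477378]
```

View pics/s3.png

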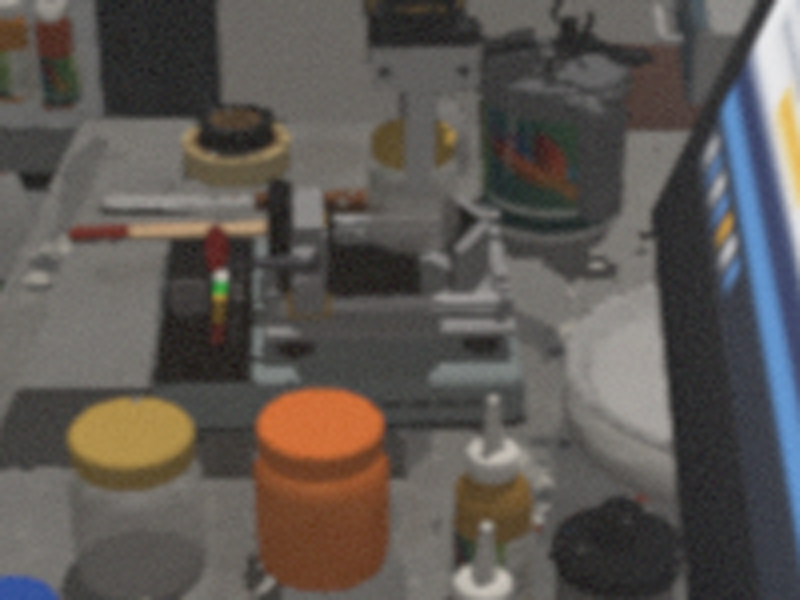

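The jar hangs at (430,190) in the crop, just in front of the V and over the platform. Lowering most of the way, then settling.

>>> jog_arm:
  targets:
    - [[0,0,1],0,-1]
    - [[0,0,1],0,-1]
    - [[0,0,0],0,-1]
    - [[0,0,0],0,-1]
    - [[0,0,0],0,-1]
    - [[0,0,0],0,-1]
    - [[0,0,0],0,-1]
    - [[0,0,0],0,-1]

```text
clock: 7.3
position: [0.6217, 0.1119, 0.1355]
eef_rot: [180.0, -0.0, -83.7]
ft_force: [0.1, -0.4, -3.3]
grip_width: 0.06
```

>>> jog_arm:
  targets:
    - [[0.1,0,0.5],0,-1]
    - [[0,0,0.5],0,-1]
    - [[0,0,0.2],0,-1]
    - [[0,0,0.1],0,-1]
    - [[0,0,0],0,-1]
    - [[0,0,0],0,-1]
    - [[0,0,0],0,-1]
    - [[0,0,0],0,-1]

```text
clock: 8.3
position: [0.6219, 0.1109, 0.1225]
eef_rot: [-180.0, 0.0, -83.7]
ft_force: [0.7, -0.3, -2.2]
grip_width: 0.0598
```

>>> jog_arm:
  targets:
    - [[0,0,0.1],0,-1]
    - [[0,0,0],0,-1]
    - [[0,0,0],0,-1]
    - [[0,0,0],0,0.2]
    - [[0,0,0],0,1]
    - [[0,0,0],0,1]
    - [[0,0,0],0,1]
    - [[0,0,0],0,1]

```text
clock: 9.3
position: [0.6218, 0.1108, 0.1212]
eef_rot: [180.0, 0.0, -83.7]
ft_force: [1.0, 0.3, -0.9]
grip_width: 0.0932
```

>>> jog_arm:
  targets:
    - [[0,0,-1],0,1]
    - [[0,0,-3],0,1]
    - [[0,0,-5],0,1]
    - [[0,0,-5],0,1]
    - [[0,0,-3],0,1]
    - [[0,0,0],0,1]
    - [[0,0,0],0,-1]
    - [[0,0,0],0,-1]

```text
clock: 10.3
position: [0.6209, 0.1108, 0.289]
eef_rot: [179.8, 0.0, -83.7]
ft_force: [-0.6, -0.0, -0.5]
grip_width: 0.0775
```

```bash
python3 - <<'E'
from h import *
o=monitor.get_obs();im=camera('wrist')[:,:,::-1];cv2.imwrite('pics/w4.png',im)
np.save('o4.npy',o,allow_pickle=True)
print(o['position'],o['eef_rot'],o['ft_force'])
E
```

```text
[0.62090915 0.11082479 0.28898296] [ 1.79775851e+02  2.60943406e-02 -8.37118898e+01] [-0.57543927 -0.03777023 -0.4554112 ]
```

View pics/w4.png

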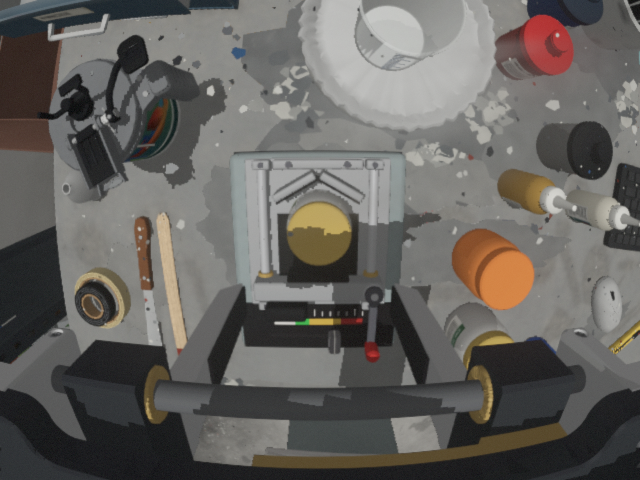

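The jar stands upright with its lid at (319,232), in front of the V. Next I close the fingers and go in front of the push grip.

>>> jog_arm:
  targets:
    - [[-1,4,0],0,-1]
    - [[-1.2,5,0],0,-1]
    - [[0,3.4,0],0,-1]
    - [[0,0,4],0,-1]
    - [[0,0,5],0,-1]
    - [[0,0,3],0,-1]
    - [[0,0,0],0,-1]
    - [[0,0,0],0,-1]

```text
clock: 11.35
position: [0.4969, 0.1192, 0.1725]
eef_rot: [-179.9, -0.0, -83.7]
ft_force: [-0.0, 0.4, 0.3]
grip_width: 0.0003
```

```bash
python3 - <<'E'
from h import *
o=monitor.get_obs();im=camera('wrist')[:,:,::-1];cv2.imwrite('pics/w5.png',im)
np.save('o5.npy',o,allow_pickle=True)
print(o['position'],o['eef_rot'],o['ft_force'])
E
```

```text
[0.49689405 0.11916654 0.17254709] [-1.79916975e+02 -5.98982281e-03 -8.37097218e+01] [-0.01634081  0.35863288  0.27825648]
```

View pics/w5.png

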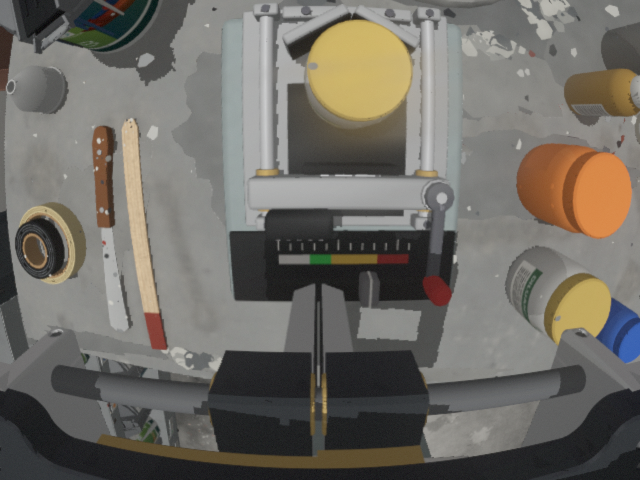

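```bash
cat >> h.py <<'E'
S=(.56411,.10400,np.radians(6.35))
def loc(w,s=S):
    c,t=np.cos(s[2]),np.sin(s[2]);q=np.array(w)[:2]-s[:2];return np.array([c*q[0]+t*q[1],-t*q[0]+c*q[1]])*1000
def wor(l,z,s=S):
    c,t=np.cos(s[2]),np.sin(s[2]);x,y=np.array(l)/1000;return np.array([s[0]+c*x-t*y,s[1]+t*x+c*y,z])
E
python3 - <<'E'
from h import *
o=np.load('o5.npy',allow_pickle=True).item()
for n,p,z in [('gripL',(268,225),.126),('gripR',(333,222),.126),('gripBL',(270,212),.126),('gripFL0',(268,241),.126),('gripFL',(268,241),.080),('pivot',(440,198),.146),('knob',(433,289),.146),('fader',(369,279),.084),('lid',(359,70),.154),('barB',(300,176),.11),('green',(319,259),.056)]:
    print(n,loc(onz('wrist',p,z,o)).round(1))
print('tcp',loc(o['position']))
a=cv2.imread('pics/w5.png')[150:310,220:470];cv2.imwrite('pics/w5z.png',cv2.resize(a,None,fx=3.2,fy=3.2,interpolation=cv2.INTER_CUBIC))
E
```

```text
gripL [-35.4  53.8]
gripR [-33.6  12.9]
gripBL [-27.1  52.2]
gripFL0 [-45.9  54.1]
gripFL [-58.8  60.6]
pivot [-14.3 -48.8]
knob [-71.4 -49.5]
fader [-88.6 -17.6]
lid [55.6  0.6]
barB [-6.3 34. ]
green [-81.3  21.4]
tcp [-65.12612495  22.50769161]
```

View pics/w5z.png

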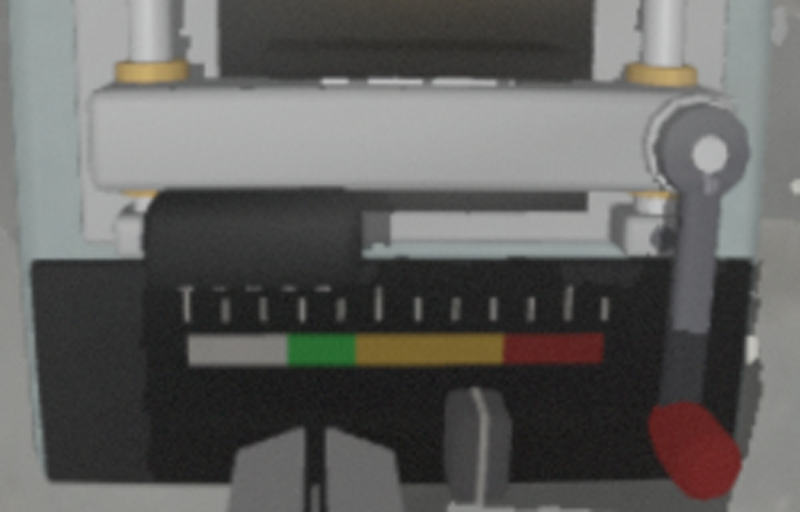

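The grip spans y 12 to 54 with its front at about x = -46. The knob and pivot readings disagree between views, so I triangulate them before moving.

```bash
python3 - <<'E'
from h import *
o2=np.load('o2.npy',allow_pickle=True).item();o5=np.load('o5.npy',allow_pickle=True).item()
X=lambda x,y:(115+x/4-.4,155+y/4-.4);Z=lambda x,y:(220+x/3.2-.3,150+y/3.2-.3)
for n,a,b in[('pivot',X(488,110),Z(710,152)),('knob',X(479,373),Z(715,472)),('fader',X(402,388),Z(481,450)),('greenL',X(271,302),Z(289,349))]:
    x,e=tri([ray('wrist',a,o2),ray('wrist',b,o5)]);print(n,x.round(4),loc(x).round(1),np.round(e,4))
E
```

```text
pivot [0.5534 0.045  0.124 ] [-17.1 -57.5] [0. 0.]
knob [0.4942 0.039  0.1466] [-76.7 -56.9] [0.0003 0.0003]
fader [0.4674 0.0742 0.0828] [-99.4 -18.9] [0.0006 0.0006]
greenL [0.4807 0.1239 0.0571] [-80.7  29. ] [0. 0.]
```

>>> jog_arm:
  targets:
    - [[-0.4,0,1],0,-1]
    - [[0,0,3],0,-1]
    - [[0,0,3.1],0,-1]
    - [[0,0,0],0,-1]
    - [[0,-0.6,0],0,-1]
    - [[0,-0.6,0],0,-1]
    - [[0,-0.4,0],0,-1]
    - [[0,0,0],0,-1]

```text
clock: 12.4
position: [0.5125, 0.1249, 0.101]
eef_rot: [-179.9, -0.0, -83.7]
ft_force: [-0.9, -0.1, 0.1]
grip_width: 0.0006
```

>>> jog_arm:
  targets:
    - [[0,-0.4,0],0,-1]
    - [[0,-0.4,0],0,-1]
    - [[0,-0.4,0],0,-1]
    - [[0,-0.4,0],0,-1]
    - [[0,-0.4,0],0,-1]
    - [[0,0,0],0,-1]
    - [[0,0,0],0,-1]
    - [[0,0,0],0,-1]

```text
clock: 13.4
position: [0.5319, 0.1271, 0.1004]
eef_rot: [-179.9, -0.0, -83.7]
ft_force: [0.7, -0.1, -0.5]
grip_width: 0.0003
```

```bash
python3 - <<'E'
from h import *
o=monitor.get_obs();im=camera('wrist')[:,:,::-1];cv2.imwrite('pics/w6.png',im)
np.save('o6.npy',o,allow_pickle=True)
print(o['position'],loc(o['position']),o['ft_force'])
E
```

```text
[0.53194379 0.12707483 0.10040214] [-29.41674658  26.49089539] [ 0.65223868 -0.11344754 -0.50215044]
```

View pics/w6.png

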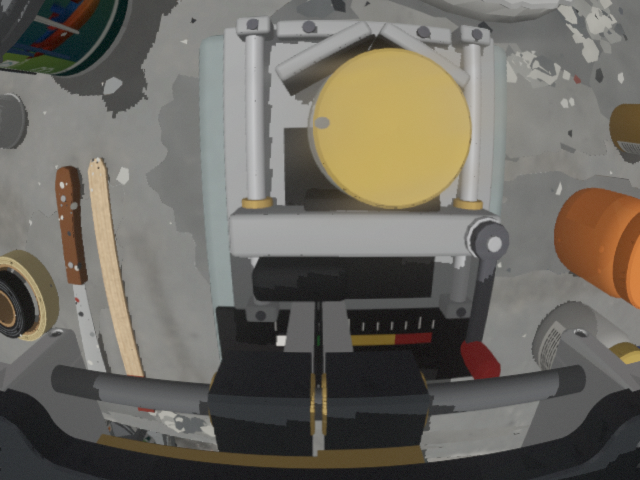

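The jaw is moving: its bar is now at row about 230, the jar still standing.

```bash
python3 - <<'E'
from h import *
o=np.load('o6.npy',allow_pickle=True).item()
for n,p,z in[('barB',(300,213),.11),('barF',(300,254),.11),('gripF',(290,299),.126),('lid',(391,128),.154),('pivot',(491,242),.124)]:print(n,loc(onz('wrist',p,z,o)).round(1))
print(loc(o['position']))
E
```

```text
barB [19.1 34.6]
barF [-1.  34.9]
gripF [-17.5  39.1]
lid [57.7  1.4]
pivot [  9.  -55.6]
[-29.41674658  26.49089539]
```

>>> jog_arm:
  targets:
    - [[0,-0.2,0],0,-1]
    - [[0,-0.2,0],0,-1]
    - [[0,-0.2,0],0,-1]
    - [[0,-0.1,0],0,-1]
    - [[0,0,0],0,-1]
    - [[0,0,0],0,-1]
    - [[0,0,0],0,-1]
    - [[0,0,0],0,-1]

```text
clock: 14.45
position: [0.5378, 0.1277, 0.1005]
eef_rot: [179.9, -0.0, -83.7]
ft_force: [-4.5, -0.4, 3.2]
grip_width: 0.0004
```

```bash
python3 - <<'E'
from h import *
o=monitor.get_obs();im=camera('wrist')[:,:,::-1];cv2.imwrite('pics/w7.png',im)
np.save('o7.npy',o,allow_pickle=True)
print(o['position'],loc(o['position']),o['ft_force'])
E
```

```text
[0.53783558 0.12768937 0.10045004] [-23.4931413   26.45003131] [-4.5335953  -0.42742279  3.24335305]
```

View pics/w7.png

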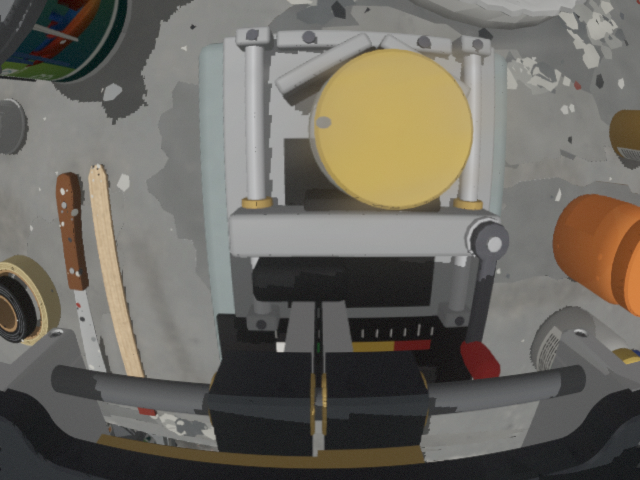

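The jar moves with the jaw. Continuing gently.

>>> jog_arm:
  targets:
    - [[0,-0.1,0],0,-1]
    - [[0,-0.1,0],0,-1]
    - [[0,0,0],0,-1]
    - [[0,0,0],0,-1]
    - [[0,0,0],0,-1]
    - [[0,0,0],0,-1]
    - [[0,0,0],0,-1]
    - [[0,0,0],0,-1]

```text
clock: 15.5
position: [0.5389, 0.1278, 0.1005]
eef_rot: [179.7, -0.0, -83.7]
ft_force: [-9.7, -1.2, 7.0]
grip_width: 0.0006
```

>>> jog_arm:
  targets:
    - [[0,-0.1,0],0,-1]
    - [[0,-0.1,0],0,-1]
    - [[0,0,0],0,-1]
    - [[0,0,0],0,-1]
    - [[0,0,0],0,-1]
    - [[0,0,0],0,-1]
    - [[0,0,0],0,-1]
    - [[0,0,0],0,-1]

```text
clock: 16.5
position: [0.539, 0.1278, 0.1005]
eef_rot: [179.4, -0.0, -83.7]
ft_force: [-16.0, -2.8, 12.0]
grip_width: 0.0005
```

```bash
python3 - <<'E'
from h import *
o=monitor.get_obs();im=camera('wrist')[:,:,::-1];cv2.imwrite('pics/w8.png',im)
np.save('o8.npy',o,allow_pickle=True)
print(o['position'],loc(o['position']),o['ft_force'])
for n,p,z in[('barB',(300,213),.11),('lid',(391,128),.154),('pivot',(491,242),.124)]:print(n,loc(onz('wrist',p,z,o)).round(1))
E
```

```text
[0.53903723 0.12783969 0.10045466] [-22.2822335  26.4665202] [-15.98089796  -2.76663314  12.01426986]
barB [26.4 34.6]
lid [65.4  1.6]
pivot [ 16.5 -55.4]
```

View pics/w8.png

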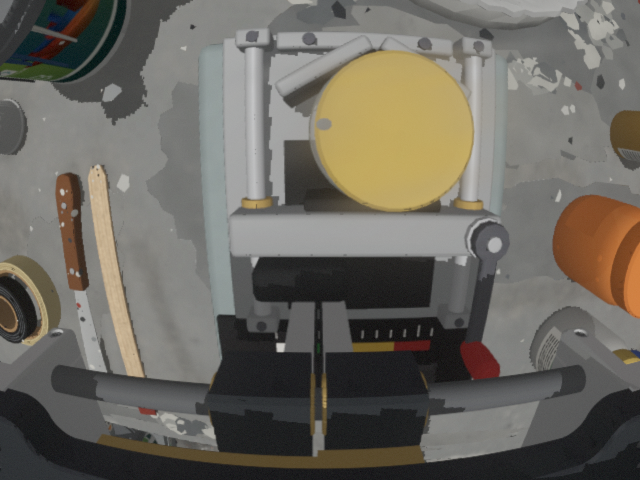

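The jar is at local (65.4, 1.6) and seated, with the jaw pressing at 16 N when pushed. Next I back off, rise, and go to the right of the lever knob.

>>> jog_arm:
  targets:
    - [[0,1,0],0,-1]
    - [[0,2,0],0,-1]
    - [[0,0,-4],0,-1]
    - [[0,0,-5],0,-1]
    - [[3,0,-1],0,-1]
    - [[5,0,0],0,-1]
    - [[3.5,-0.2,0],0,-1]
    - [[0,0,0],0,-1]

```text
clock: 17.55
position: [0.5279, 0.0091, 0.2007]
eef_rot: [-179.9, -0.0, -83.9]
ft_force: [-0.9, 1.0, 0.1]
grip_width: 0.0004
```

```bash
python3 - <<'E'
from h import *
o=monitor.get_obs();im=camera('wrist')[:,:,::-1];cv2.imwrite('pics/w9.png',im)
np.save('o9.npy',o,allow_pickle=True)
print(o['position'],loc(o['position']),o['ft_force'])
a=im[20:320,130:420];cv2.imwrite('pics/w9z.png',cv2.resize(a,None,fx=2,fy=2,interpolation=cv2.INTER_CUBIC))
E
```

```text
[0.52789125 0.0090697  0.20068363] [-46.4959869  -90.34203483] [-0.94843768  1.01340156  0.1488532 ]
```

View pics/w9z.png

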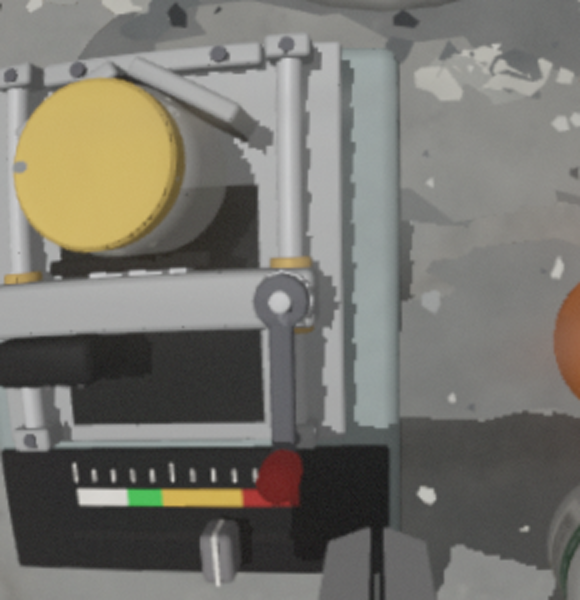

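```bash
python3 - <<'E'
from h import *
o=np.load('o9.npy',allow_pickle=True).item()
Z=lambda x,y:(130+x/2-.2,20+y/2-.2)
for n,p,z in[('pivot',Z(280,301),.124),('knobtop',Z(277,484),.146),('fader',Z(217,555),.084),('lid',Z(98,165),.154),('green',Z(145,497),.056)]:print(n,loc(onz('wrist',p,z,o)).round(1))
print(toshift(wor((-45,-88),.132),0,o))
E
```

```text
pivot [ 15.3 -57.5]
knobtop [-43.9 -57.2]
fader [-98.4 -19.6]
lid [63.7 -3.8]
green [-81.3  20.7]
[-0.23820715 -0.13636343  6.8685009 ]
```

Knob at (-43.9, -57.2), pivot at (15.3, -57.5), radius 59 mm (given 60). I descend to the right of it, tip at z = 0.132, and push it through about 0.8 rad.

>>> jog_arm:
  targets:
    - [[0,-0.1,3.5],0,-1]
    - [[0,0,3.4],0,-1]
    - [[0,0,0],0,-1]
    - [[-1.3,0,0],0,-1]
    - [[-1.1,-0.2,0],0,-1]
    - [[-1.2,-0.3,0],0,-1]
    - [[-1,-0.6,0],0,-1]
    - [[-0.9,-0.8,0],0,-1]

```text
clock: 18.6
position: [0.5416, 0.0686, 0.1317]
eef_rot: [-180.0, -0.0, -83.7]
ft_force: [-1.2, -1.8, 1.9]
grip_width: 0.0009
```

```bash
python3 - <<'E'
from h import *
o=monitor.get_obs();im=camera('wrist')[:,:,::-1];cv2.imwrite('pics/w10.png',im)
np.save('o10.npy',o,allow_pickle=True)
print(o['position'],loc(o['position']),o['ft_force'])
E
```

```text
[0.54156104 0.06860092 0.1317259 ] [-26.3258132  -32.68794484] [-1.1793638  -1.77421395  1.87794391]
```

View pics/w10.png

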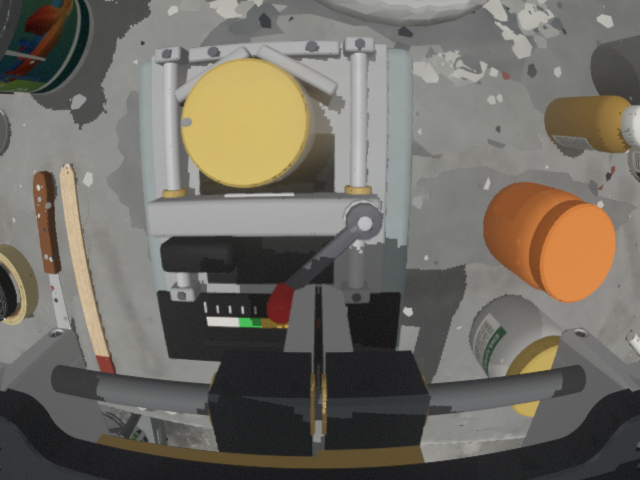

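The lever is about 45° over: knob at (280,305), finger to its right. Next I go round behind it and push towards +x.

>>> jog_arm:
  targets:
    - [[0.3,2.8,0],0,-1]
    - [[-2.4,0,0],0,-1]
    - [[-0.2,-1.2,0],0,-1]
    - [[-0.3,-0.9,0],0,-1]
    - [[-0.5,-1.1,0],0,-1]
    - [[-0.3,-1.1,0],0,-1]
    - [[-0.1,-0.5,0],0,-1]
    - [[0,0,0],0,-1]

```text
clock: 19.65
position: [0.5534, 0.1043, 0.13]
eef_rot: [179.2, 0.0, -83.7]
ft_force: [-15.8, -1.2, 8.3]
grip_width: 0.0005
```

```bash
python3 - <<'E'
from h import *
o=monitor.get_obs();im=camera('wrist')[:,:,::-1];cv2.imwrite('pics/w11.png',im)
np.save('o11.npy',o,allow_pickle=True)
print(o['position'],loc(o['position']),o['ft_force'])
E
```

```text
[0.55342843 0.1043447  0.13004506] [-10.57790936   1.52398745] [-15.75995449  -1.23095897   8.31328345]
```

View pics/w11.png

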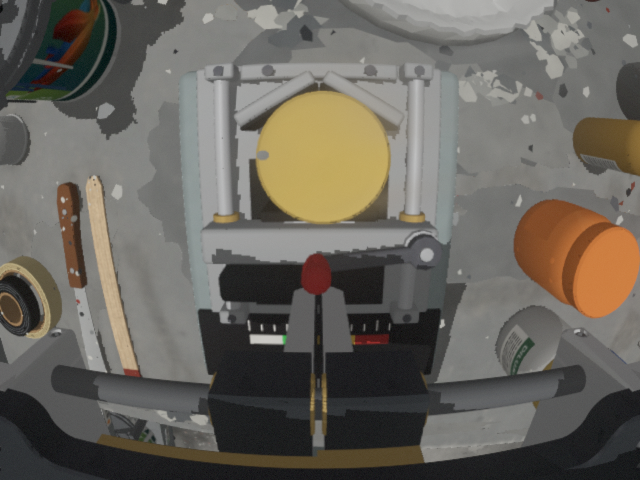

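The lever lies along the bar: knob at (317,272), resisted with 16 N, TCP where the stop should be. I back off and go to the right of the fader, above it.

>>> jog_arm:
  targets:
    - [[0,1.5,0],0,-1]
    - [[0,2.5,0],0,-1]
    - [[0,2.5,-3],0,-1]
    - [[0,2.8,-4],0,-1]
    - [[3,0,0],0,-1]
    - [[2.7,0,0],0,-1]
    - [[0,0,0],0,-1]
    - [[0,0,0],0,-1]

```text
clock: 20.7
position: [0.4715, 0.038, 0.2015]
eef_rot: [-180.0, 0.0, -83.7]
ft_force: [-0.1, -0.8, -0.9]
grip_width: 0.0003
```

```bash
python3 - <<'E'
from h import *
o=monitor.get_obs();im=camera('wrist')[:,:,::-1];cv2.imwrite('pics/w12.png',im)
np.save('o12.npy',o,allow_pickle=True)
print(o['position'],loc(o['position']),o['ft_force'])
a=im[0:330,130:420];cv2.imwrite('pics/w12z.png',cv2.resize(a,None,fx=1.8,fy=1.8,interpolation=cv2.INTER_CUBIC))
E
```

```text
[0.4714789  0.03800136 0.20152183] [-99.3623476  -55.34857569] [-0.06429135 -0.80715082 -0.93624656]
```

View pics/w12z.png

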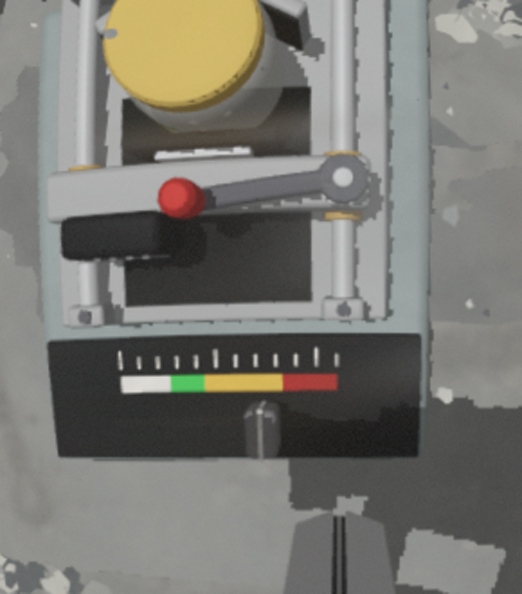

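```bash
python3 - <<'E'
from h import *
o=np.load('o12.npy',allow_pickle=True).item()
Z=lambda x,y:(130+x/1.8-.3,y/1.8-.3)
L={}
for n,p,z in[('pivot',Z(343,177),.124),('knob',Z(180,197),.146),('fader',Z(263,430),.084),('green',Z(188,383),.056),('lid',Z(183,50),.154),('barB',Z(120,169),.11)]:L[n]=loc(onz('wrist',p,z,o));print(n,L[n].round(1))
d=L['knob']-L['pivot'];print('angle',np.arctan2(d[1],-d[0]),np.hypot(*d)); 
print(toshift(wor((-99,-55),.068),0,o))
E
```

```text
pivot [ 12.1 -57.2]
knob [4.3 0.2]
fader [-98.  -20.4]
green [-81.   20.5]
lid [56.7 -2.4]
barB [21.2 34.5]
angle 1.4350978289993697 58.01655700645299
[-0.03241786 -0.03239788 13.35219926]
```

Pivot moved back 3 mm (15.3 to 12.1), which matches the given clamping slip. Lever angle reads 1.44. Now down beside the fader and pushing it left.

>>> jog_arm:
  targets:
    - [[0,0,4],0,-1]
    - [[0,0,5],0,-1]
    - [[0,0,3],0,-1]
    - [[0,0,1.3],0,-1]
    - [[0,0,0],0,-1]
    - [[-1,0,0],0,-1]
    - [[-1.2,0,0],0,-1]
    - [[-1,0,0],0,-1]

```text
clock: 21.75
position: [0.4684, 0.0704, 0.0697]
eef_rot: [-179.8, -0.1, -83.7]
ft_force: [0.3, -2.3, 0.3]
grip_width: 0.0003
```

>>> jog_arm:
  targets:
    - [[-1,0,0],0,-1]
    - [[-0.6,0,0],0,-1]
    - [[-0.3,0,0],0,-1]
    - [[-0.2,0,0],0,-1]
    - [[0,0,0],0,-1]
    - [[0,0,0],0,-1]
    - [[0,0,0],0,-1]
    - [[0,0,0],0,-1]

```text
clock: 22.75
position: [0.465, 0.0906, 0.0684]
eef_rot: [180.0, 0.0, -83.7]
ft_force: [0.1, -0.3, -0.4]
grip_width: 0.0003
```

```bash
python3 - <<'E'
from h import *
o=monitor.get_obs();im=camera('wrist')[:,:,::-1];cv2.imwrite('pics/w13.png',im)
print(o['position'],loc(o['position']),o['ft_force'])
E
```

```text
[0.4649999  0.09055269 0.06835012] [-99.98933743  -2.40306802] [ 0.14676761 -0.2804901  -0.40046583]
```

View pics/w13.png

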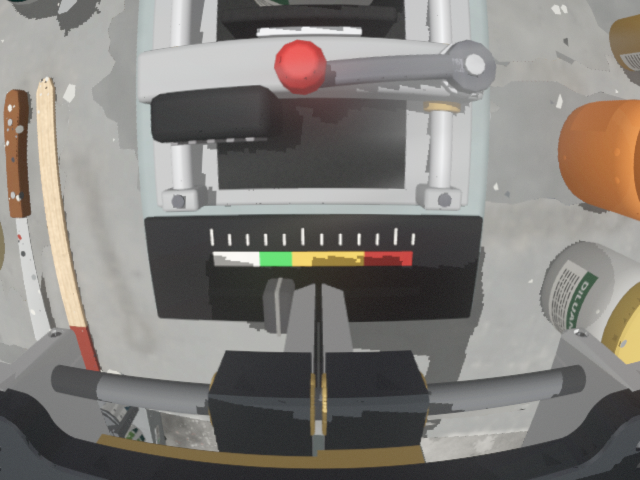

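The fader's white line is beside the green band, near (280,300). I retreat right, rise, and check.

>>> jog_arm:
  targets:
    - [[1,0,0],0,-1]
    - [[1.5,0,0],0,-1]
    - [[0,0,-3],0,-1]
    - [[0,0,-5],0,-1]
    - [[0,0,-5],0,-1]
    - [[0,0,-5],0,-1]
    - [[0,0,0],0,-1]
    - [[0,0,0],0,-1]

```text
clock: 23.8
position: [0.4675, 0.0651, 0.2476]
eef_rot: [179.9, 0.0, -83.8]
ft_force: [-0.4, 0.4, -0.9]
grip_width: 0.0002
```

```bash
python3 - <<'E'
from h import *
o=monitor.get_obs();im=camera('wrist')[:,:,::-1];cv2.imwrite('pics/w14.png',im)
np.save('o14.npy',o,allow_pickle=True)
print(o['position'],loc(o['position']),o['ft_force'])
a=im[20:320,170:430];cv2.imwrite('pics/w14z.png',cv2.resize(a,None,fx=2,fy=2,interpolation=cv2.INTER_CUBIC))
cv2.imwrite('pics/w14f.png',cv2.resize(im[180:280,200:400],None,fx=4,fy=4,interpolation=cv2.INTER_CUBIC))
E
```

```text
[0.46751807 0.06511517 0.24764342] [-100.30004802  -27.96303453] [-0.42890479  0.38538031 -0.92881862]
```

View pics/w14z.png

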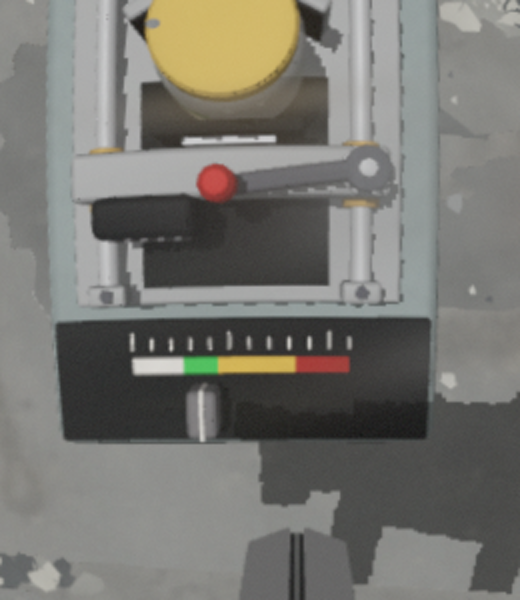

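View pics/w14f.png

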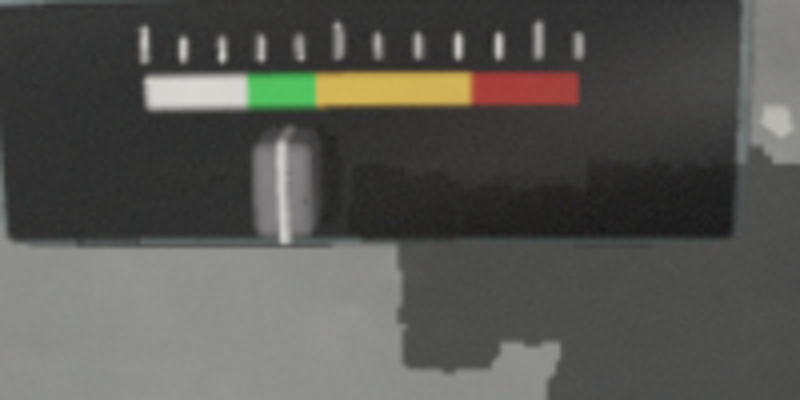

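```bash
python3 - <<'E'
from h import *
o=np.load('o14.npy',allow_pickle=True).item()
F=lambda x,y:(200+x/4-.4,180+y/4-.4)
print('fader',loc(onz('wrist',F(285,190),.084,o)),'g',loc(onz('wrist',F(248,90),.056,o)),loc(onz('wrist',F(316,90),.056,o)))
im=camera('scene')[:,:,::-1][150:300,240:440];cv2.imwrite('pics/s15.png',cv2.resize(im,None,fx=4,fy=4,interpolation=cv2.INTER_CUBIC))
im=camera('top')[:,:,::-1][190:320,220:420];cv2.imwrite('pics/t15.png',cv2.resize(im,None,fx=4,fy=4,interpolation=cv2.INTER_CUBIC))
E
```

```text
fader [-100.41365102   16.90254949] g [-80.84485581  29.31895356] [-81.05432893  11.82000211]
```

View pics/s15.png

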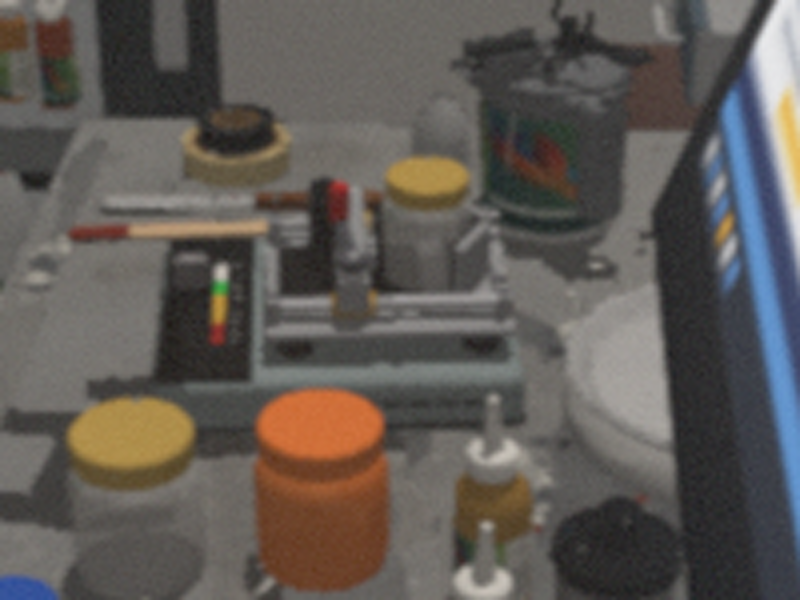

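View pics/t15.png

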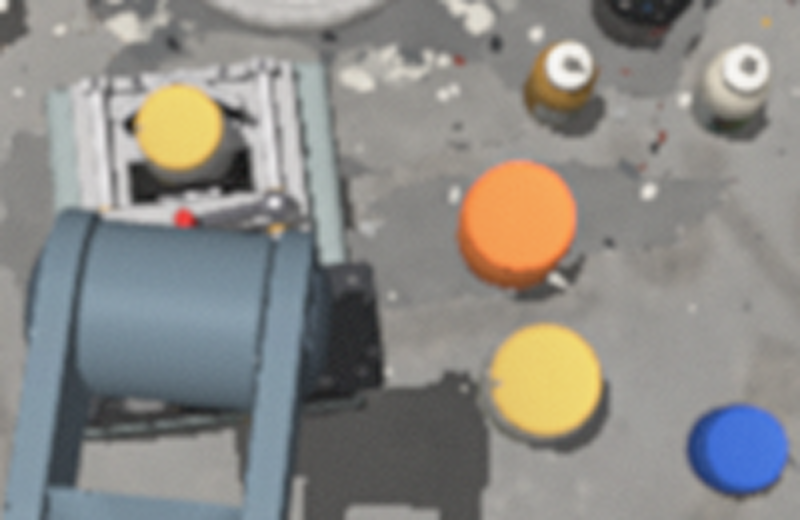

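```bash
python3 - <<'E'
from h import *
r=[]
for n,roi in(('top',(220,190,100,70)),('scene',(320,170,60,60))):
    im=camera(n)[:,:,::-1].copy();h=cv2.cvtColor(im,cv2.COLOR_BGR2HSV)
    m=cv2.inRange(h,(18,90,90),(30,255,255));x,y,w,hh=roi;mm=np.zeros_like(m);mm[y:y+hh,x:x+w]=m[y:y+hh,x:x+w]
    k,l,s,c=cv2.connectedComponentsWithStats(mm);i=1+s[1:,4].argmax();print(n,s[i],c[i]);r.append(ray(n,c[i]))
x,e=tri(r);print(x,loc(x),e)
print(order.job_done(), monitor.get_obs()['clock'])
E
```

```text
top [253 211  23  22 379] [264.35356201 221.57783641]
scene [337 189  20  13 224] [346.54464286 195.07142857]
[0.63079911 0.11161822 0.1485437 ] [67.12254885  0.19555381] [np.float64(0.0007277745468009131), np.float64(0.0007277745468010429)]
the job is handed in; nothing more can be done
the job is handed in; nothing more can be done
```

The job is done and handed in at about 24 s of the 61 s allowed. The small yellow-lidded jar stands in the V, the sliding jaw is pushed up, the lever is swung over, and the speed slider was set last.

Last checks:
- **Jar:** upright, triangulated from two views at 67 mm behind the shaker's centre and 0.2 mm off its middle (the seat is at 65 and 0). The lid is at the height it should have on the platform. Single-view readings from the wrist camera disagreed, from 57 to 65 mm back and up to 4 mm sideways. I put most of that down to the lid's rim being in view, and did not resolve it further.
- **Jaw:** it stopped against the jar with 16 N on the grip. When the lever went over, the jaw slipped back 3 mm, as it should if it is pressing on the jar.
- **Lever:** it was pushed against its stop with 16 N and measured about 1.44 rad (the stop is at 1.45).
- **Slider:** the white line is in the green band at about 0.038. That is about 3 mm off the middle and 5–6 mm inside the edge. I left it there.
- **Other things:** none of the other things in the last views looked moved, and the gripper stood clear. The mouse and the grey dosing bottle were not in the part of the last overhead view I looked at.

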